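# Fetch the bar mould from behind the round moulds

### The job

In the mould store, first move all three round moulds from the green rack to the white side tray, standing upright side by side, without shifting the silver bar mould behind them. Then lift the bar mould out and lay it flat and right side up in the pocket of the blue casting bed, down between the four corner stops. Only when it lies there, put each round mould back upright in the middle of the rack pad of its own colour, and let go of everything.

Things in the scene. Friction and masses are not known exactly. Their poses are not given: they have to be found in the camera images.
- mid_red (a point): a red round mould, a loose upright cylinder 50 mm in diameter and 40 mm high (about 0.13 kg), all red with a thin black parting line round its waist and a small black dot on top; this point is its centre, 20 mm above its underside; z up
- mid_blue (a point): a blue round mould, a loose upright cylinder 50 mm in diameter and 40 mm high (about 0.13 kg), all blue with a thin black parting line round its waist and a small black dot on top; this point is its centre, 20 mm above its underside; z up
- mid_yellow (a point): a yellow round mould, a loose upright cylinder 50 mm in diameter and 40 mm high (about 0.13 kg), all yellow with a thin black parting line round its waist and a small black dot on top; this point is its centre, 20 mm above its underside; z up
- mid_bar (a point): the bar mould: a loose silver metal block 160 mm long, 40 mm wide and 36 mm high (about 0.55 kg) with three black dots and two brass pins on top; lies along the rack behind the round moulds, about 10 mm from them, with about 40 mm free between it and the rack's back wall (53 mm high); this point is its centre, 18 mm above its underside; x along its length, y across it, z up. Both ways round are alike
- pad_red: a red square pad, 62 by 62 mm and 2 mm thick, fixed on the green rack, with a white paper tag in front of it (towards the robot); origin at the centre of its underside, so its top face is 2 mm above; at the start the red round mould stands on it. The three pads lie in a row 86 mm apart, in any order
- pad_blue: a blue square pad, 62 by 62 mm and 2 mm thick, fixed on the green rack, with a white paper tag in front of it (towards the robot); origin at the centre of its underside, so its top face is 2 mm above; at the start the blue round mould stands on it. The three pads lie in a row 86 mm apart, in any order
- pad_yellow: a yellow square pad, 62 by 62 mm and 2 mm thick, fixed on the green rack, with a white paper tag in front of it (towards the robot); origin at the centre of its underside, so its top face is 2 mm above; at the start the yellow round mould stands on it. The three pads lie in a row 86 mm apart, in any order
- tray: the side tray: a fixed white shallow tray, 280 mm long (its x) by 120 mm wide (its y), walls 4 mm thick and 12 mm high over the table, inner floor 5 mm above its origin; origin at the centre of its underside; stands empty to the robot's left or right, with room for the three round moulds in a row along its length
- pocket (a point): the casting bed's pocket: the bright steel rectangle, 176 mm long (x) by 56 mm wide (y), between four dark corner stops 10 mm high, on a fixed blue bed plate 240 by 110 mm and 16 mm high; this point is the centre of the pocket's floor, 16 mm above the table. The stops reach 30 mm along the long sides from the ends, the middle of the long sides is open. On the side of the robot opposite to the tray

How it is judged:
On the way, in this order (a step that is already met when the one before it is completed fails the run):
1. all three round moulds stand in the side tray, the bar mould still in its place (within 15 mm) (x of mid_red in the frame of tray between -0.117 and 0.117 m and y of mid_red in the frame of tray between -0.037 and 0.037 m and z of each of mid_red, mid_blue, mid_yellow in the frame of tray below 0.03 m and angle between each of mid_red, mid_blue, mid_yellow's own z axis and vertical below 0.15 rad and x of mid_blue in the frame of tray between -0.117 and 0.117 m and y of mid_blue in the frame of tray between -0.037 and 0.037 m and x of mid_yellow in the frame of tray between -0.117 and 0.117 m and y of mid_yellow in the frame of tray between -0.037 and 0.037 m and distance of mid_bar from where it was at the start of the episode below 0.015 m), for 0.2 s.
2. the bar mould lies in the bed's pocket while the round moulds still stand in the tray (horizontal distance between mid_bar and pocket below 0.012 m and z of mid_bar in the frame of pocket between 0.014 and 0.022 m and angle between the x axis of mid_bar and the x axis of pocket, either way round below 0.2 rad and angle between mid_bar's own z axis and vertical below 0.1 rad and x of mid_red in the frame of tray between -0.117 and 0.117 m and y of mid_red in the frame of tray between -0.037 and 0.037 m and z of each of mid_red, mid_blue, mid_yellow in the frame of tray below 0.03 m and angle between each of mid_red, mid_blue, mid_yellow's own z axis and vertical below 0.15 rad and x of mid_blue in the frame of tray between -0.117 and 0.117 m and y of mid_blue in the frame of tray between -0.037 and 0.037 m and x of mid_yellow in the frame of tray between -0.117 and 0.117 m and y of mid_yellow in the frame of tray between -0.037 and 0.037 m), for 0.2 s.
At the end, for the whole second after the job is handed in: The bar mould lies flat, right side up, on the floor of the bed's pocket (centre within 12 mm, along the pocket within 0.2 rad, either way round), each round mould stands upright on the pad of its own colour (centre within 12 mm of the pad's), all released and at rest (horizontal distance between mid_bar and pocket below 0.012 m and z of mid_bar in the frame of pocket between 0.014 and 0.022 m and angle between the x axis of mid_bar and the x axis of pocket, either way round below 0.2 rad and angle between mid_bar's own z axis and vertical below 0.1 rad and horizontal distance between mid_red and pad_red below 0.012 m and z of mid_red in the frame of pad_red below 0.026 m and angle between each of mid_red, mid_blue, mid_yellow's own z axis and vertical below 0.15 rad and horizontal distance between mid_blue and pad_blue below 0.012 m and z of mid_blue in the frame of pad_blue below 0.026 m and horizontal distance between mid_yellow and pad_yellow below 0.012 m and z of mid_yellow in the frame of pad_yellow below 0.026 m and linear speed of each of bar, disc_red, disc_blue, disc_yellow below 0.02 m/s); the robot touches nothing.
It also fails if it takes over 141 s, if anything falls off the work surface, if the arm or the gripper's body presses on something with over 40 N, if the wrist force passes 120 N, or if a joint passes its speed limit or range.

### The arm

A 6-joint arm with a two-finger parallel gripper is mounted at the origin on the work surface. World frame = base frame: x ahead of the robot, y to its left, z up, the work surface at z = 0. Lengths are in m, angles in rad, forces in N, time in s.
With the tool pointing down it reaches from about 0.3 to 0.775 m from the base axis. Payload 14.6 kg.
Tool frame: the origin (TCP) lies at the very end of the fingers, on their centre line; the grasp point (between the pads) lies 19 mm behind it (env.pinch_z is the distance from the TCP to the grasp point, in m); z points along the fingers, y is the line along which they close (so a half turn about z gives the same grasp; the last joint's range is limited). The gripper opens to 85 mm and grips with 20 to 120 N. Pads are 22 mm wide; open, the fingers measure 114 mm over their backs; the gripper's body (76 mm by 85 mm) begins 54 mm behind the grasp point. The pads swing forward as they close: fully open they stand 13 mm farther back than shut.
Start: joints at [1.064, 0.3, 1.521, -0, 1.321, -0.067], TCP at [0.234, 0.498, 0.231] pointing down, gripper open.
Joint ranges: [-3.03, 3.03], [-0.79, 2.21], [0.23, 2.52], [-1.04, 4.18], [0, 3.07], [-2.55, 2.55]. Speed limits (rad/s): [2.22, 2.22, 2.57, 3.14, 3.14, 3.14].

### API

Orientations are given as a unit quaternion [w, x, y, z].
In Python, from rig import env gives the robot as it stands.
- The arm moves only by the shell command python3 -m pendant 'ROWS'. ROWS is JSON, a list of rows, each a list of 5 numbers: the shift along the tool's x, y, z in mm, then the turn about the tool's z in rad, then the finger opening in mm, from 0 to 85.4. A call has 1 to 12 rows; each row shifts and turns the commanded pose from where the row before left it, along the tool's axes as they then stand; what a row does not reach is not made up. A row lasts 1/8 s, in which the tool goes at most 62.5 mm and 10.7 degrees, less where a joint would pass 70% of its speed; a pose out of reach is approached as far as the arm can. A call with a gripper value outside its range is refused whole. The fingers move at their own pace and stop on an object; the grip force is fixed at half the most. Time passes only in rows, so rows that do not move let the fingers close. It gives the time, the measured TCP pose, the force, the opening and the grip force at its end, in the units of the state.
- env.observe(): the state, without advancing time (a new reading comes with each control period).
- env.snapshot(name): name is "scene" or "top" or "wrist"; returns a dict with "img" (400x640x3 uint8, red, green, blue), "K" (3x3 intrinsics, pixels), "position" and "attitude" of the camera in the world; the wrist camera has in their place "hand_eye" (4x4, takes a point from camera to tool coordinates, whose origin is the TCP and whose axes are the flange's). Camera axes: x right, y down, z forward; pixel columns grow to the right and rows downward; lengths in m; the calibration is good to about 2 mm. A picture is of the moment at which its call begins: read the wrist's pose just before it. There is no depth.
- env.job_done(): hands the job in; it is judged then, once.
The state is a dict: "time": time; "joint_pos": joint angles; "joint_velocities": joint speeds; "tau": joint torques, N m; "position": TCP position; "ee_rot": TCP orientation; "contact_force": force on the tool from outside, world axes, zero at the start; "torque": the same for the moment, N m; "grip_width": finger opening in m; "grasp_force": force on a finger pad.
Only numpy, scipy, OpenCV 4.12 (cv2) and the standard library are available. Lean on these libraries where they do the work, as an engineer would, in place of code of your own. Each camera call takes 0.05 s, during which the arm holds its last target. There are 200 camera calls.

## Working session

There is one attempt and no reset: what is moved stays moved. The work goes in short steps, Python scripts to look and compute and a shell command to move; the robot and the scene stay as the last step left them, time stands still between calls to the robot, and variables do not carry over. Pictures are saved under pics/ and viewed, at most 14 in all, crops included, and the job is handed in when it is done.

```bash
ls; mkdir -p pics; cat > h.py <<'E'
import numpy as np, cv2
from rig import env
from scipy.spatial.transform import Rotation as R
def rot(q): return R.from_quat([q[1],q[2],q[3],q[0]]).as_matrix()
def att(a):
    a=np.array(a,float); return a if a.shape==(3,3) else rot(a)
def save(n,f):
    s=env.snapshot(n); cv2.imwrite('pics/'+f,s['img'][:,:,::-1]); return s
def pix(s,uv,z,T=None):
    d=np.linalg.inv(s['K'])@np.array([uv[0],uv[1],1.])
    if T is None: p=np.array(s['position']);A=att(s['attitude'])
    else: p=T[:3,3];A=T[:3,:3]
    d=A@d; return p+d*(z-p[2])/d[2]
def tool(o): 
    T=np.eye(4);T[:3,:3]=rot(o['ee_rot']);T[:3,3]=o['position'];return T
E
python3 - <<'E'
from h import *
import pickle
o=env.observe();print(o['time'],o['position'],rot(o['ee_rot']).round(3).tolist(),o['grip_width'])
s=save('top','top0.png');pickle.dump(s,open('top0.pkl','wb'))
print(s['K'],s['position'],s['attitude'])
E
```

```text
pics
0.0 [0.23407617 0.49744137 0.23070114] [[-0.905, 0.426, -0.001], [0.426, 0.905, -0.001], [0.0, -0.001, -1.0]] 0.08554365272870725
[[383.33098695   0.         313.99030854]
 [  0.         383.33098695 198.77679168]
 [  0.           0.           1.        ]] [0.3916293  0.00482276 1.04575137] [ 0.05556518 -0.70090948  0.70783641 -0.0678677 ]
```

View pics/top0.png

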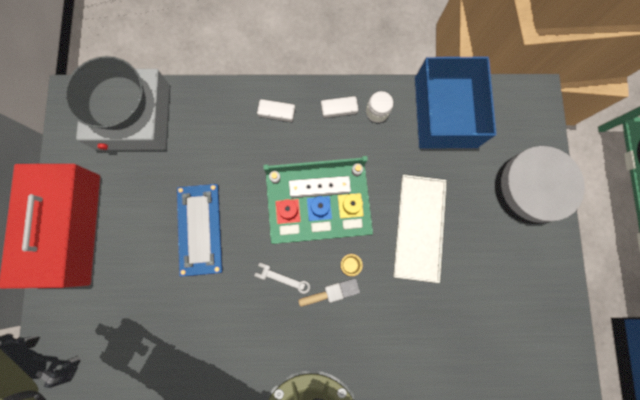

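The top view shows the red, blue and yellow moulds at (288,210), (320,207) and (350,205). The bar is at (320,186), the tray at (420,228) on the robot's right, and the bed at (199,229) on its left. I'll enlarge these areas.

```bash
python3 - <<'E'
import cv2
i=cv2.imread('pics/top0.png')
cv2.imwrite('pics/c1.png',cv2.resize(i[150:250,255:380],None,fx=6,fy=6,interpolation=cv2.INTER_CUBIC))
a=cv2.resize(i[170:290,170:230],None,fx=5,fy=5,interpolation=cv2.INTER_CUBIC)
b=cv2.resize(i[170:290,390:450],None,fx=5,fy=5,interpolation=cv2.INTER_CUBIC)
import numpy as np
cv2.imwrite('pics/c2.png',np.hstack([a,b]))
E
```

```text
(no output)
```

View pics/c1.png

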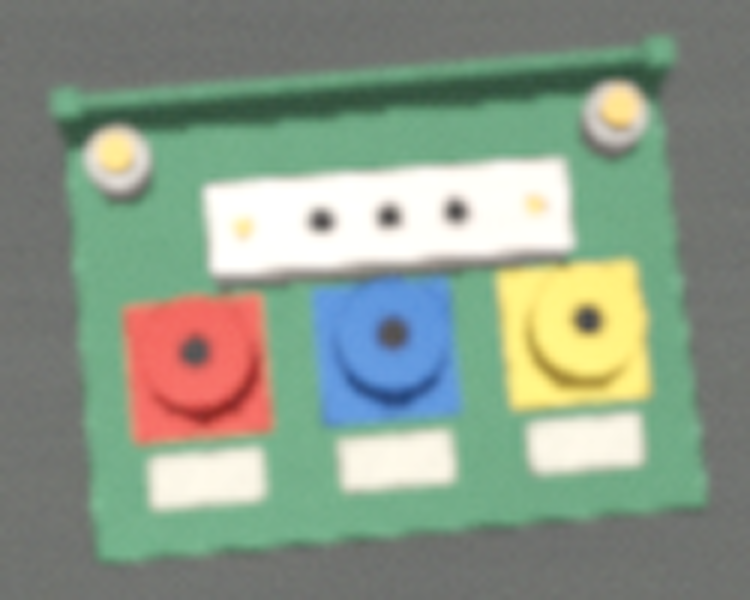

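View pics/c2.png

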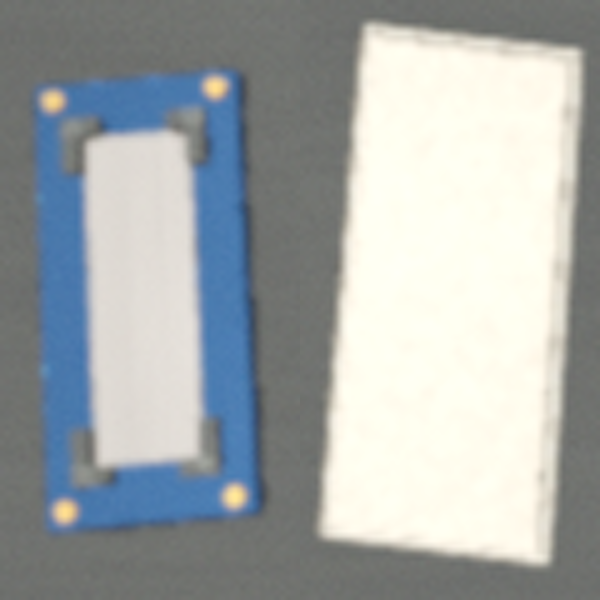

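The crop shows the mould dots at c1 (195,352) red, (393,333) blue and (587,320) yellow. The bar's centre dot is at (389,217), and posts stand at (118,160) and (613,113). In c2 the pocket corners are (87,135), (190,130), (203,460) and (98,467). The tray's corners, with the 300 px offset, are (365,25), (580,48), (548,563) and (322,538). The rack height is missing, so I'll triangulate with the scene camera.

```bash
python3 - <<'E'
from h import *
import pickle
s=save('scene','sc0.png');pickle.dump(s,open('sc0.pkl','wb'));print(s['position'])
t=pickle.load(open('top0.pkl','rb'))
# project estimated rack into scene for crop
def proj(s,p): 
    q=att(s['attitude']).T@(np.array(p)-s['position']);q=s['K']@q;return q[:2]/q[2]
c=lambda x,y,ox,oy,f:((x+.5)/f-.5+ox,(y+.5)/f-.5+oy)
P=pix(t,c(393,333,255,150,6),.05);print(P,proj(s,P))
print('bed',np.mean([pix(t,c(x,y,170,170,5),.016) for x,y in[(87,135),(190,130),(203,460),(98,467)]],0))
print('tray',[pix(t,c(x-300,y,390,170,5),.012).round(4)[:2] for x,y in[(365,25),(580,48),(548,563),(322,538)]])
u,v=proj(s,P).astype(int);x0=max(0,u-100);y0=max(0,v-75)
print(x0,y0)
cv2.imwrite('pics/c3.png',cv2.resize(s['img'][y0:y0+150,x0:x0+200,::-1],None,fx=4,fy=4,interpolation=cv2.INTER_CUBIC))
E
```

```text
[1.49693842 0.36305197 0.83220373]
[ 0.55041139 -0.02941315  0.05      ] [315.62654079 198.18704468]
bed [0.4946039  0.29604835 0.016     ]
tray [array([ 0.6403, -0.2615]), array([ 0.6263, -0.3808]), array([ 0.3467, -0.3438]), array([ 0.3611, -0.2241])]
215 123
```

View pics/c3.png

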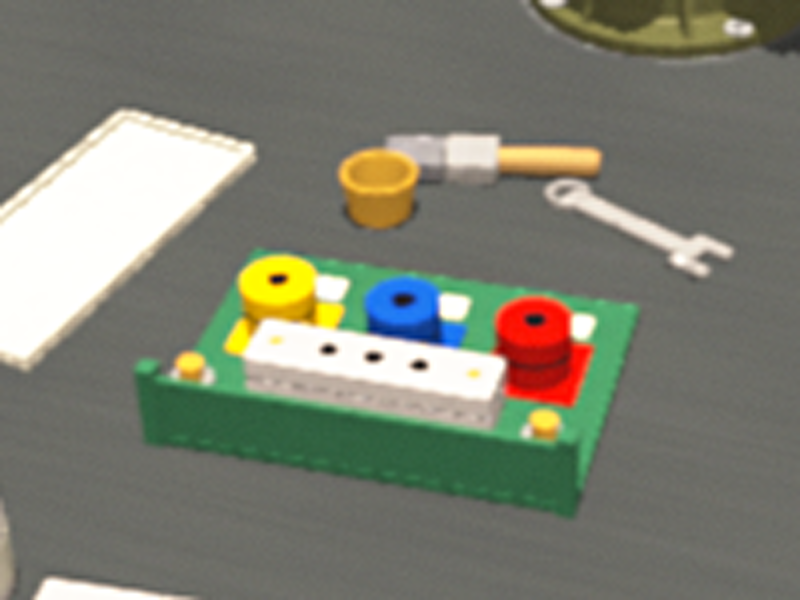

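In the scene crop the dots are at (278,279) yellow, (403,300) blue, (535,320) red and (373,357) bar centre. The studs behind the bar are low. Next I'll triangulate.

```bash
python3 - <<'E'
from h import *
import pickle
t=pickle.load(open('top0.pkl','rb'));s=pickle.load(open('sc0.pkl','rb'))
c=lambda x,y,ox,oy,f:((x+.5)/f-.5+ox,(y+.5)/f-.5+oy)
def M(s): A=att(s['attitude']).T; return s['K']@np.c_[A,-A@s['position']]
for n,a,b in[('r',(195,352),(535,320)),('b',(393,333),(403,300)),('y',(587,320),(278,279)),('bar',(389,217),(373,357))]:
    X=cv2.triangulatePoints(M(t),M(s),np.array(c(*a,255,150,6)).reshape(2,1),np.array(c(*b,215,123,4)).reshape(2,1))
    print(n,(X[:3]/X[3]).ravel().round(4))
c1=lambda x,y,z:pix(t,c(x,y,255,150,6),z)
for n,q in dict(padr=[(125,305),(262,295),(272,432),(135,443)],padb=[(313,290),(450,277),(461,412),(324,426)],pady=[(497,270),(637,260),(650,400),(512,410)]).items(): print(n,np.mean([c1(*p,.012) for p in q],0).round(4))
l=c1(244,229,.05);r=c1(536,205,.05);print('bar pins',l,r)
E
```

```text
r [0.5426 0.0569 0.0514]
b [ 0.5503 -0.0298  0.0516]
y [ 0.5555 -0.1153  0.0516]
bar [ 0.6036 -0.0293  0.0454]
padr [0.541  0.0577 0.012 ]
padb [ 0.5483 -0.0279  0.012 ]
pady [ 0.555  -0.1133  0.012 ]
bar pins [0.59747766 0.03575435 0.05      ] [ 0.60731926 -0.09364305  0.05      ]
```

```bash
cat >> h.py <<'E'
def to(p,yaw=None):
    "print tool-frame mm shift to world TCP p, and turn to yaw (of tool x)"
    o=env.observe();A=rot(o['ee_rot']);cy=np.arctan2(A[1,0],A[0,0])
    print('t',round(o['time'],2),'at',np.round(o['position'],4),'yaw',round(cy,3),'grip',round(o['grip_width'],4),'| shift mm',(A.T@(np.array(p)-o['position'])*1000).round(1),
     '' if yaw is None else 'turn %.3f'%(-((yaw-cy+np.pi)%(2*np.pi)-np.pi)))
E
python3 -m pendant '[[0,0,0,0.185,70],[0,0,0,0.185,70],[0,0,0,0.185,70],[0,0,0,0.185,70],[0,0,0,0.185,70],[0,0,0,0.185,70],[0,0,0,0.185,70],[0,0,0,0.185,70],[0,0,0,0.185,70],[0,0,0,0.185,70],[0,0,0,0.185,70],[0,0,0,0.185,70]]'
python3 -m pendant '[[0,0,0,0.185,70],[0,0,0,0.185,70],[0,0,0,0.04,70],[0,0,0,0,70]]'
python3 -c "
from h import *
print(env.pinch_z); to([.5503,-.0298,.2],.075); print(env.observe()['joint_pos'])
print(env.snapshot('wrist')['hand_eye'])"
```

```text
time: 1.6
position: [0.2341, 0.4975, 0.2309]
ee_rot: [0.0, 0.972, 0.236, -0.0]
contact_force: [-0.8, -0.3, 0.3]
grip_width: 0.0696
grasp_force: 0.0
time: 2.1
position: [0.2363, 0.4964, 0.2311]
ee_rot: [-0.0, 0.999, 0.039, -0.001]
contact_force: [0.1, 0.3, 0.4]
grip_width: 0.0699
grasp_force: 0.0
0.0187
t 2.1 at [0.2363 0.4964 0.2311] yaw 0.078 grip 0.0699 | shift mm [271.9 549.1  29.9] turn 0.003
[1.05871608e+00 2.99621506e-01 1.52177028e+00 2.52173598e-03
 1.32053456e+00 2.55063569e+00]
[[ 6.75679011e-04 -9.56505584e-01 -2.91713234e-01  7.51443066e-02]
 [ 9.99999314e-01  9.25418059e-04 -7.18133323e-04  6.08629518e-04]
 [ 9.56855228e-04 -2.91712549e-01  9.56505553e-01 -1.41967015e-01]
 [ 0.00000000e+00  0.00000000e+00  0.00000000e+00  1.00000000e+00]]
```

```bash
python3 -m pendant '[[23,46,1,0,70],[23,46,1,0,70],[23,46,1,0,70],[23,46,1,0,70],[23,46,1,0,70],[23,46,1,0,70],[23,46,1,0,70],[23,46,1,0,70],[23,46,1,0,70],[22,45,1,0,70],[22,45,1,0,70],[21,45,1,0,70]]'
python3 -m pendant '[[0,0,0,0,70],[0,0,0,0,70]]'
python3 - <<'E'
from h import *
to([.5503,-.0298,.2],.075); print(env.observe()['joint_pos'].round(2) if hasattr(env.observe()['joint_pos'],'round') else env.observe()['joint_pos'])
o=env.observe();s=save('wrist','w1.png');T=tool(o)@s['hand_eye']
import pickle;pickle.dump((s,T),open('w1.pkl','wb'))
E
```

```text
time: 3.65
position: [0.5494, -0.032, 0.218]
ee_rot: [-0.001, 0.999, 0.039, -0.001]
contact_force: [1.4, 0.6, -0.1]
grip_width: 0.0702
grasp_force: 0.0
time: 3.9
position: [0.5485, -0.0301, 0.2178]
ee_rot: [-0.001, 0.999, 0.038, -0.001]
contact_force: [-0.1, 0.4, -0.3]
grip_width: 0.0698
grasp_force: 0.0
t 3.9 at [ 0.5485 -0.0301  0.2178] yaw 0.077 grip 0.0698 | shift mm [ 1.9 -0.2 17.8] turn 0.002
[-0.12  0.31  1.54  0.    1.29  1.37]
```

View pics/w1.png

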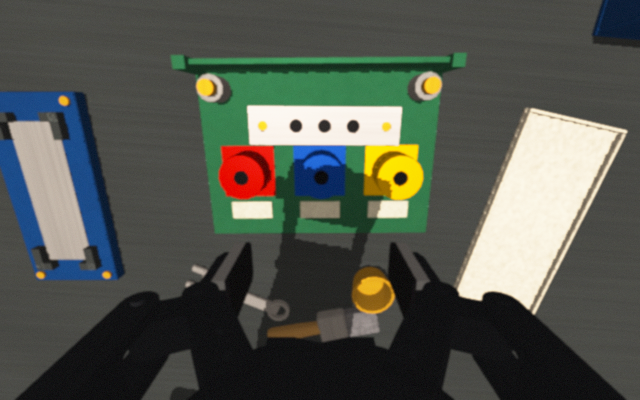

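The wrist view shows the dots at (241,178) red, (321,177) blue and (400,179) yellow, with the bar centre at (324,126) and its pins at (263,126) and (387,126).

```bash
python3 - <<'E'
from h import *
import pickle
s,T=pickle.load(open('w1.pkl','rb'))
for n,uv,z in[('r',(241,178),.0515),('b',(321,177),.0515),('y',(400,179),.0515),('bar',(324,126),.046),('pinL',(263,126),.046),('pinR',(387,126),.046),('padr',(248,172.5),.012),('padb',(320,172),.012),('pady',(391,172),.012),('trayTL',(529,109),.012),('trayTR',(625,131),.012)]: print(n,pix(s,uv,z,T).round(4))
t=pickle.load(open('top0.pkl','rb'))
c=lambda x,y:((x+.5)/5-.5+170,(y+.5)/5-.5+170)
print('bed ends',pix(t,c(138.5,132.5),.016),pix(t,c(150.5,463.5),.016))
E
```

```text
r [0.5432 0.055  0.0515]
b [ 0.5511 -0.031   0.0515]
y [ 0.5555 -0.1161  0.0515]
bar [ 0.6043 -0.0299  0.046 ]
pinL [0.5994 0.0334 0.046 ]
pinR [ 0.6094 -0.0953  0.046 ]
padr [0.5404 0.0568 0.012 ]
padb [ 0.5478 -0.03    0.012 ]
pady [ 0.5545 -0.1156  0.012 ]
trayTL [ 0.6389 -0.2607  0.012 ]
trayTR [ 0.6235 -0.3783  0.012 ]
bed ends [0.58343857 0.30289543 0.016     ] [0.40576729 0.28924087 0.016     ]
```

```bash
python3 -m pendant '[[2,0,40,0,70],[0,0,45,0,70],[0,0,45,0,70],[0,0,40,0,70],[0,0,22,0,70],[0,0,9,0,70],[0,0,0,0,70],[0,0,0,0,40],[0,0,0,0,40],[0,0,0,0,40],[0,0,0,0,40]]'
python3 -c "
from h import *
to([.5507,-.030,.017],.077)"
```

```text
time: 5.32
position: [0.5511, -0.0299, 0.0185]
ee_rot: [-0.001, 0.999, 0.038, 0.0]
contact_force: [-0.9, 2.4, 5.9]
grip_width: 0.0486
grasp_force: 61.9
t 5.33 at [ 0.5511 -0.0299  0.0185] yaw 0.076 grip 0.0486 | shift mm [-0.4  0.   1.5] turn -0.001
```

```bash
python3 -m pendant '[[0,0,-15,0,40],[0,0,-40,0,40],[0,0,-30,0,40],[-10,33,0,0,40],[-16,50,0,0,40],[-16,50,0,0,40],[-16,50,0,0,40],[-14,50,0,0,40],[-7,33,0,0,40],[0,0,25,0,40],[0,0,35,0,40]]'
python3 -c "
from h import *
to([.4925,-.3015,.013],.077)"
```

```text
time: 6.7
position: [0.4921, -0.3022, 0.0431]
ee_rot: [0.0, 0.999, 0.037, 0.0]
contact_force: [0.5, 0.1, -1.7]
grip_width: 0.0487
grasp_force: 62.3
t 6.7 at [ 0.4921 -0.3022  0.0431] yaw 0.075 grip 0.0487 | shift mm [ 0.5 -0.7 30.1] turn -0.002
```

```bash
python3 -m pendant '[[0,0,20,0,40],[0,0,8,0,40],[0,0,2,0,40],[0,0,0,0,40],[0,0,0,0,66],[0,0,0,0,66],[0,0,0,0,66]]'
python3 -m pendant '[[0,0,-15,0,66],[0,0,-40,0,66],[0,0,-40,0,66],[0,0,0,0,66]]'
python3 -c "
from h import *
to([.5555,-.1157,.018],.077)"
```

```text
time: 7.58
position: [0.4917, -0.3013, 0.0121]
ee_rot: [-0.001, 0.999, 0.038, -0.001]
contact_force: [0.4, -0.5, -0.6]
grip_width: 0.0662
grasp_force: 0.0
time: 8.07
position: [0.4931, -0.3022, 0.111]
ee_rot: [0.001, 0.999, 0.038, 0.002]
contact_force: [0.2, -0.0, 0.1]
grip_width: 0.0662
grasp_force: 0.0
t 8.07 at [ 0.4931 -0.3022  0.111 ] yaw 0.075 grip 0.0662 | shift mm [  76.  -181.6   92.7] turn -0.002
```

```bash
python3 -m pendant '[[11,-25,0,0,70],[22,-52,0,0,70],[22,-52,0,0,70],[21,-52,0,0,70],[0,0,20,0,70],[0,0,40,0,70],[0,0,24,0,70],[0,0,9,0,70],[0,0,0,0,40],[0,0,0,0,40],[0,0,0,0,40],[0,0,0,0,40]]'
python3 -c "
from h import *
to([.5668,-.3113,.1],.077)"
```

```text
time: 9.57
position: [0.5541, -0.1151, 0.0146]
ee_rot: [-0.0, 0.999, 0.038, -0.0]
contact_force: [-1.3, 0.4, 5.4]
grip_width: 0.0487
grasp_force: 62.0
t 9.57 at [ 0.5541 -0.1151  0.0146] yaw 0.075 grip 0.0487 | shift mm [ -2.2 196.5 -85.5] turn -0.002
```

```bash
python3 -m pendant '[[0,0,-15,0,40],[0,0,-40,0,40],[0,0,-30,0,40],[0,26,0,0,40],[0,50,0,0,40],[-1,50,0,0,40],[-1,45,0,0,40],[0,25,0,0,40],[0,0,25,0,40],[0,0,35,0,40],[0,0,0,0,40]]'
python3 -c "
from h import *
to([.5668,-.3113,.009],.077)"
```

```text
time: 10.95
position: [0.5654, -0.31, 0.037]
ee_rot: [-0.002, 0.999, 0.038, -0.003]
contact_force: [0.2, -0.5, -0.8]
grip_width: 0.0486
grasp_force: 62.3
t 10.95 at [ 0.5654 -0.31    0.037 ] yaw 0.075 grip 0.0486 | shift mm [ 1.5  1.6 28. ] turn -0.002
```

```bash
python3 -m pendant '[[1,1,18,0,40],[0,0,8,0,40],[0,0,2,0,40],[0,0,0,0,40],[0,0,0,0,66],[0,0,0,0,66],[0,0,0,0,66]]'
python3 -m pendant '[[0,0,-15,0,66],[0,0,-40,0,66],[0,0,-40,0,66],[0,0,0,0,66]]'
python3 -c "
from h import *
to([.5429,.056,.016],.077)"
```

```text
time: 11.82
position: [0.5676, -0.3116, 0.0109]
ee_rot: [-0.001, 0.999, 0.038, -0.001]
contact_force: [0.8, 0.7, -0.4]
grip_width: 0.0657
grasp_force: 0.0
time: 12.32
position: [0.5691, -0.3125, 0.1104]
ee_rot: [0.001, 0.999, 0.038, 0.002]
contact_force: [0.1, -0.4, -0.3]
grip_width: 0.0657
grasp_force: 0.0
t 12.32 at [ 0.5691 -0.3125  0.1104] yaw 0.075 grip 0.0657 | shift mm [   1.3 -369.7   93.4] turn -0.002
```

```bash
python3 -m pendant '[[0,-30,0,0,70],[0,-55,0,0,70],[0,-55,0,0,70],[0,-55,0,0,70],[0,-55,0,0,70],[1,-55,0,0,70],[0,-40,0,0,70],[0,-25,0,0,70],[0,0,25,0,70],[0,0,35,0,70],[0,0,0,0,70]]'
python3 -c "
from h import *
to([.5429,.056,.016],.077)"
```

```text
time: 13.7
position: [0.5393, 0.0575, 0.0442]
ee_rot: [-0.001, 0.999, 0.038, -0.003]
contact_force: [0.5, -0.3, 1.0]
grip_width: 0.0702
grasp_force: 0.0
t 13.7 at [0.5393 0.0575 0.0442] yaw 0.075 grip 0.0702 | shift mm [ 3.7  1.8 28.2] turn -0.002
```

```bash
python3 -m pendant '[[3,2,18,0,70],[0,0,9,0,70],[0,0,0,0,70],[0,0,0,0,40],[0,0,0,0,40],[0,0,0,0,40],[0,0,0,0,40]]'
python3 -c "
from h import *
to([.4182,-.2917,.1],.077)"
```

```text
time: 14.58
position: [0.5444, 0.0557, 0.02]
ee_rot: [-0.001, 0.999, 0.038, -0.0]
contact_force: [-0.7, 0.2, 6.6]
grip_width: 0.0486
grasp_force: 62.2
t 14.57 at [0.5444 0.0557 0.02  ] yaw 0.075 grip 0.0486 | shift mm [-152.   336.8  -80.4] turn -0.002
```

```bash
python3 -m pendant '[[0,0,-15,0,40],[0,0,-40,0,40],[0,0,-25,0,40],[-12,27,0,0,40],[-23,50,0,0,40],[-23,50,0,0,40],[-23,50,0,0,40],[-23,50,0,0,40],[-23,50,0,0,40],[-16,38,0,0,40],[-9,22,10,0,40],[0,0,40,0,40]]'
python3 -m pendant '[[0,0,0,0,40]]'
python3 -c "
from h import *
to([.4182,-.2917,.0145],.077)"
```

```text
time: 16.08
position: [0.4183, -0.2942, 0.0509]
ee_rot: [0.001, 0.999, 0.037, 0.001]
contact_force: [1.3, -1.1, -2.6]
grip_width: 0.0483
grasp_force: 62.3
time: 16.2
position: [0.4165, -0.2911, 0.0477]
ee_rot: [-0.002, 0.999, 0.037, -0.003]
contact_force: [-0.1, 0.9, -1.1]
grip_width: 0.0486
grasp_force: 62.6
t 16.2 at [ 0.4165 -0.2911  0.0477] yaw 0.075 grip 0.0486 | shift mm [ 1.8  0.9 33.2] turn -0.002
```

```bash
python3 -m pendant '[[1,1,20,0,40],[0,0,9,0,40],[0,0,3,0,40],[0,0,0,0,40],[0,0,0,0,66],[0,0,0,0,66],[0,0,0,0,66],[0,0,-15,0,66],[0,0,-40,0,66],[0,0,-40,0,66]]'
python3 -m pendant '[[0,0,-20,-0.175,66],[0,0,-20,-0.175,66],[0,0,0,-0.175,66],[0,0,0,-0.175,66],[0,0,0,-0.175,66],[0,0,0,-0.175,66],[0,0,0,-0.175,66],[0,0,0,-0.175,66],[0,0,0,-0.17,66],[0,0,0,0,66]]'
python3 - <<'E'
from h import *
to([.6043,-.0300,.13],1.648)
s=save('top','top1.png')
cv2.imwrite('pics/c4.png',cv2.resize(s['img'][150:290,255:455,::-1],None,fx=4,fy=4,interpolation=cv2.INTER_CUBIC))
E
```

```text
time: 17.45
position: [0.4189, -0.2928, 0.114]
ee_rot: [-0.001, 0.999, 0.038, -0.001]
contact_force: [0.2, -0.2, -0.4]
grip_width: 0.066
grasp_force: 0.0
time: 18.7
position: [0.419, -0.2929, 0.1529]
ee_rot: [-0.001, 0.681, 0.733, -0.0]
contact_force: [-0.4, -0.7, -0.6]
grip_width: 0.0658
grasp_force: 0.0
t 18.7 at [ 0.419  -0.2929  0.1529] yaw 1.644 grip 0.0658 | shift mm [248.5 204.1  22.8] turn -0.004
```

View pics/c4.png

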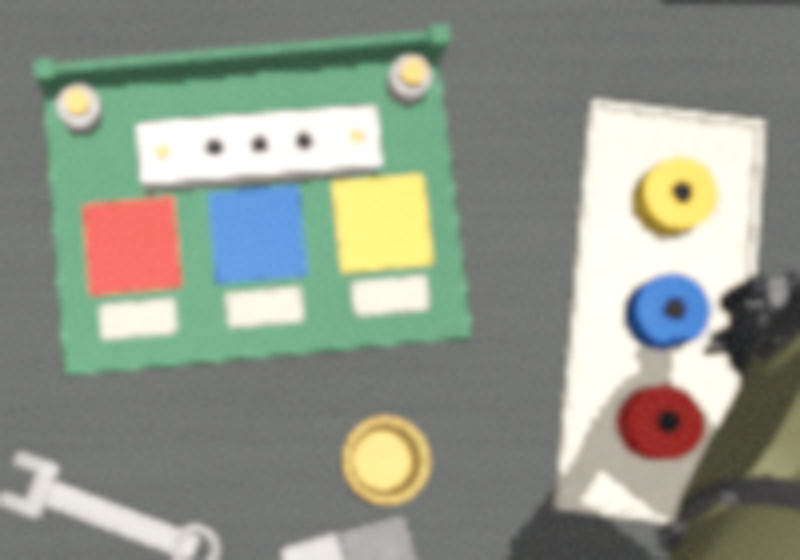

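The view shows all three moulds upright in the tray, at c4 (680,192) yellow, (674,308) blue and (667,421) red. The bar is undisturbed, with its centre dot at (260,145). The pads are fully visible.

```bash
python3 -m pendant '[[20,17,0,0,60],[38,31,0,0,60],[38,31,0,0,60],[38,31,0,0,60],[38,31,0,0,60],[38,31,0,0,60],[38,31,0,0,60],[0,0,20,0,60],[0,0,20,0,60],[0,0,0,0,60]]'
python3 - <<'E'
from h import *
to([.6043,-.0300,.016],1.648)
import pickle
t=pickle.load(open('top0.pkl','rb'))
c=lambda x,y:((x+.5)/4-.5+255,(y+.5)/4-.5+150)
for q in ([(82,205),(177,197),(184,288),(90,297)],[(209,194),(300,185),(307,275),(216,284)],[(331,182),(424,173),(434,265),(341,274)]): print(np.mean([pix(t,c(*p),.012) for p in q],0).round(4))
for n,p in zip('ybr',((682,192),(676,308),(669,421))): print(n,pix(t,c(*p),.045).round(4))
print('bar',pix(t,c(260,145),.046))
E
```

```text
time: 20.0
position: [0.6022, -0.0302, 0.1109]
ee_rot: [-0.002, 0.681, 0.732, -0.001]
contact_force: [0.2, -0.3, 0.7]
grip_width: 0.0596
grasp_force: 0.0
t 20.0 at [ 0.6022 -0.0302  0.1109] yaw 1.642 grip 0.0596 | shift mm [-0.1  2.6 94.9] turn -0.006
[0.5402 0.057  0.012 ]
[ 0.5479 -0.028   0.012 ]
[ 0.5548 -0.1133  0.012 ]
y [ 0.5689 -0.31    0.045 ]
b [ 0.4915 -0.3012  0.045 ]
r [ 0.418  -0.2922  0.045 ]
bar [ 0.60289406 -0.02905669  0.046     ]
```

```bash
python3 -m pendant '[[0,1,20,-0.005,60],[0,0,35,0,60],[0,0,22,0,60],[0,0,12,0,60],[0,0,5,0,60],[0,0,0,0,60],[0,0,0,0,30],[0,0,0,0,30],[0,0,0,0,30],[0,0,0,0,30],[0,0,0,0,30],[0,0,0,0,30]]'
python3 -c "
from h import *
to([.4946,.296,.12],3.218)"
```

```text
time: 21.5
position: [0.6041, -0.0302, 0.019]
ee_rot: [-0.001, 0.678, 0.735, 0.0]
contact_force: [-1.7, -0.2, 5.6]
grip_width: 0.0389
grasp_force: 62.8
t 21.5 at [ 0.6041 -0.0302  0.019 ] yaw 1.65 grip 0.0389 | shift mm [ 334.   -83.3 -100.6] turn -1.568
```

```bash
python3 -m pendant '[[0,0,-10,0,30],[0,0,-30,0,30],[0,0,-40,0,30],[0,0,-30,0,30],[30,-8,0,0,30],[48,-12,0,0,30],[52,-13,0,0,30],[52,-13,0,0,30],[52,-13,0,0,30],[50,-12,0,0,30],[30,-8,0,0,30],[20,-4,0,0,30]]'
python3 -m pendant '[[0,0,0,-0.1,30],[0,0,0,-0.17,30],[0,0,0,-0.17,30],[0,0,0,-0.17,30],[0,0,0,-0.17,30],[0,0,0,-0.17,30],[0,0,0,-0.17,30],[0,0,0,-0.17,30],[0,0,0,-0.17,30],[0,0,0,-0.108,30],[0,0,0,0,30],[0,0,0,0,30]]'
python3 - <<'E'
from h import *
to([.4946,.296,.12],3.218)
o=env.observe();s=save('wrist','w2.png');T=tool(o)@s['hand_eye']
import pickle;pickle.dump((s,T),open('w2.pkl','wb'))
E
```

```text
time: 23.0
position: [0.4939, 0.2972, 0.1287]
ee_rot: [-0.001, 0.678, 0.735, -0.0]
contact_force: [0.9, 0.7, -4.4]
grip_width: 0.0388
grasp_force: 61.7
time: 24.5
position: [0.4947, 0.2958, 0.1285]
ee_rot: [-0.001, -0.037, 0.999, 0.001]
contact_force: [0.1, -0.0, -5.2]
grip_width: 0.0389
grasp_force: 61.8
t 24.5 at [0.4947 0.2958 0.1285] yaw -3.068 grip 0.0389 | shift mm [0.1 0.2 8.5] turn -0.003
```

View pics/w2.png

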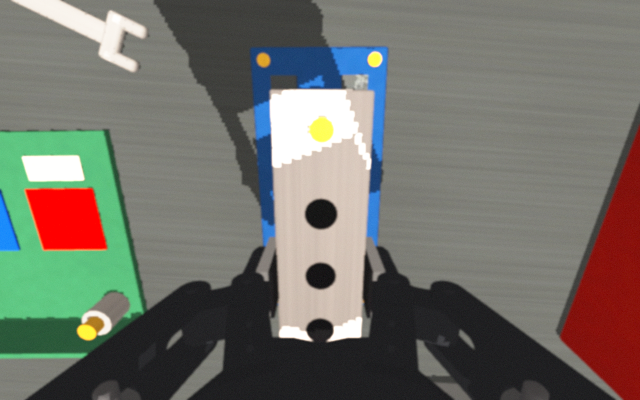

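The bar is gripped straight, with its near pin at (321,129) and dots at (321,214), (320,275) and (320,330). The bed's near studs are at (263,60) and (375,59).

```bash
python3 - <<'E'
from h import *
import pickle
s,T=pickle.load(open('w2.pkl','rb'));t=pickle.load(open('top0.pkl','rb'))
print('bar dot',pix(s,(320,275),.1555,T).round(4),'pin',pix(s,(321,129),.1555,T).round(4))
a=[pix(s,u,.018,T) for u in((263,60),(375,59))];print('studs wrist',np.round(a,4),np.mean(a,0).round(4))
c=lambda x,y:((x+.5)/5-.5+170,(y+.5)/5-.5+170)
b=np.array([pix(t,c(*u),.018) for u in((52,100),(215,87),(65,512),(235,496))]);print('studs top',b.round(4),b.mean(0).round(4))
E
```

```text
bar dot [0.4934 0.2952 0.1555] pin [0.43   0.2908 0.1555]
studs wrist [[0.3892 0.2425 0.018 ]
 [0.3819 0.3306 0.018 ]] [0.3855 0.2866 0.018 ]
studs top [[0.6014 0.3499 0.018 ]
 [0.608  0.2619 0.018 ]
 [0.3812 0.3323 0.018 ]
 [0.3884 0.2438 0.018 ]] [0.4947 0.297  0.018 ]
```

```bash
python3 -m pendant '[[-2,0,20,-0.003,30],[0,0,35,0,30],[0,0,25,0,30],[0,0,12,0,30],[0,0,5,0,30],[0,0,3,0,30],[0,0,0,0,30]]'
python3 -c "
from h import *
to([.4951,.2957,.025],3.221);print(env.observe()['contact_force'])"
```

```text
time: 25.42
position: [0.4967, 0.2964, 0.0291]
ee_rot: [-0.001, -0.04, 0.999, 0.001]
contact_force: [-0.8, -0.4, -5.9]
grip_width: 0.0389
grasp_force: 61.5
t 25.43 at [0.4967 0.2964 0.0291] yaw -3.062 grip 0.0389 | shift mm [ 1.6 -0.6  4.1] turn 0.000
[-0.81895286 -0.38822139 -5.92198922]
```

```bash
python3 -m pendant '[[0,0,2,0,30],[0,0,1,0,30],[0,0,0,0,30]]'; python3 -m pendant '[[0,0,1,0,30],[0,0,0,0,30]]'
```

```text
time: 25.8
position: [0.4967, 0.2965, 0.0269]
ee_rot: [-0.0, -0.04, 0.999, 0.001]
contact_force: [-5.3, -2.9, 9.6]
grip_width: 0.039
grasp_force: 63.3
time: 26.05
position: [0.4968, 0.2965, 0.0269]
ee_rot: [-0.0, -0.04, 0.999, 0.001]
contact_force: [-10.6, -4.9, 21.8]
grip_width: 0.0388
grasp_force: 65.0
```

Contact is at floor height; landing on a stop would read about 10 mm higher. I'll ease up and release.

```bash
python3 -m pendant '[[0,0,-2,0,30],[0,0,0,0,60],[0,0,0,0,60],[0,0,0,0,60],[0,0,0,0,60],[0,0,-15,0,60],[0,0,-40,0,60],[0,0,-40,0,60],[0,0,-30,0,60]]'
python3 - <<'E'
from h import *
to([.418,-.2925,.1],.077)
print(env.observe()['joint_pos'])
o=env.observe();s=save('wrist','w3.png');T=tool(o)@s['hand_eye']
import pickle;pickle.dump((s,T),open('w3.pkl','wb'))
E
```

```text
time: 27.18
position: [0.4969, 0.2963, 0.1545]
ee_rot: [0.0, -0.04, 0.999, 0.001]
contact_force: [0.4, -0.3, 0.7]
grip_width: 0.0599
grasp_force: 0.0
t 27.18 at [0.4969 0.2963 0.1545] yaw -3.062 grip 0.0599 | shift mm [ 125.7 -580.8   53.2] turn -3.139
[ 0.47351625  0.43346383  1.52450842  0.00213932  1.18249185 -1.17791139]
```

View pics/w3.png

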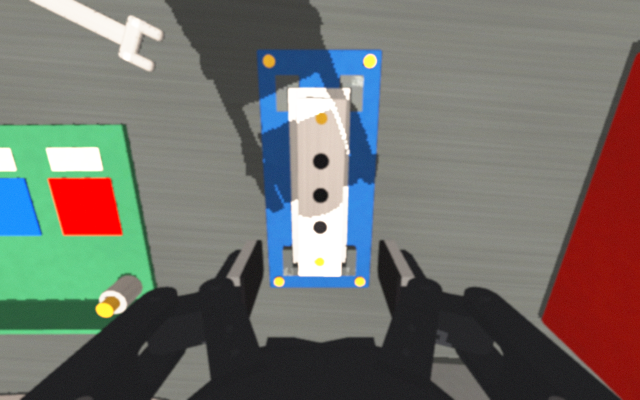

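The bar sits between the stops, with its centre dot at (320,195) and pins at (321,118) and (320,262). The bed studs are at (269,61), (370,61), (279,282) and (360,282). I'll check the offset.

```bash
python3 - <<'E'
from h import *
import pickle
s,T=pickle.load(open('w3.pkl','rb'))
d=pix(s,(320,195),.052,T);print(d, 'h if .045',pix(s,(320,195),.045,T))
print('pins',pix(s,(321,118),.052,T),pix(s,(320,262),.052,T))
print('bed',np.mean([pix(s,u,.018,T) for u in((269,61),(370,61),(279,282),(360,282))],0))
E
```

```text
[0.49671795 0.29607548 0.052     ] h if .045 [0.49878796 0.29626192 0.045     ]
pins [0.43214411 0.29168291 0.052     ] [0.56177043 0.30131497 0.052     ]
bed [0.49535912 0.29559311 0.018     ]
```

```bash
python3 -m pendant '[[6,-26,0,0,66],[12,-52,0,0,66],[12,-54,0,0,66],[12,-54,0,0,66],[12,-54,0,0,66],[12,-54,0,0,66],[12,-54,0,0,66],[12,-54,0,0,66],[12,-54,0,0,66],[12,-54,0,0,66],[12,-48,0,0,66],[10,-23,0,0,66]]'
python3 -m pendant '[[0,0,20,0,66],[0,0,40,0,66],[0,0,30,0,66],[0,0,0,0,66],[0,0,0,0,66]]'
python3 -c "
from h import *
to([.418,-.2925,.011],.077)
print(env.observe()['joint_pos'])"
```

```text
time: 28.72
position: [0.4068, -0.296, 0.1517]
ee_rot: [-0.001, -0.039, 0.999, 0.0]
contact_force: [0.0, -0.1, -0.1]
grip_width: 0.0659
grasp_force: 0.0
time: 29.35
position: [0.4078, -0.2942, 0.0626]
ee_rot: [-0.0, -0.04, 0.999, -0.0]
contact_force: [0.6, -0.8, 0.9]
grip_width: 0.066
grasp_force: 0.0
t 29.35 at [ 0.4078 -0.2942  0.0626] yaw -3.062 grip 0.066 | shift mm [-10.3   0.9  51.6] turn -3.139
[-6.97578141e-01  4.11071437e-01  1.80765977e+00 -5.75532172e-04
  9.23318552e-01 -2.34792048e+00]
```

```bash
python3 -m pendant '[[-10,1,0,0,66],[0,0,25,0,66],[0,0,18,0,66],[0,0,7,0,66],[0,0,0,0,66],[0,0,0,0,40],[0,0,0,0,40],[0,0,0,0,40],[0,0,0,0,40]]'
python3 -c "
from h import *
to([.5407,.0568,.1],3.219)"
```

```text
time: 30.48
position: [0.4175, -0.2922, 0.012]
ee_rot: [-0.0, -0.04, 0.999, 0.0]
contact_force: [-0.7, 1.3, 5.5]
grip_width: 0.0488
grasp_force: 62.2
t 30.48 at [ 0.4175 -0.2922  0.012 ] yaw -3.062 grip 0.0488 | shift mm [-150.6  338.1  -88. ] turn 0.002
```

```bash
python3 -m pendant '[[0,0,-15,0,40],[0,0,-40,0,40],[0,0,-35,0,40],[-12,27,0,0,40],[-23,52,0,0,40],[-23,52,0,0,40],[-23,52,0,0,40],[-23,52,0,0,40],[-23,52,0,0,40],[-15,33,0,0,40],[-9,18,0,0,40],[0,0,30,0,40]]'
python3 -m pendant '[[0,0,25,0,40],[0,0,0,0,40],[0,0,0,0,40]]'
python3 -c "
from h import *
to([.5407,.0568,.0195],3.219)"
```

```text
time: 31.98
position: [0.5423, 0.0578, 0.0731]
ee_rot: [0.001, -0.041, 0.999, 0.001]
contact_force: [0.2, 0.2, -2.7]
grip_width: 0.0491
grasp_force: 62.4
time: 32.35
position: [0.5412, 0.0567, 0.0474]
ee_rot: [-0.0, -0.04, 0.999, 0.001]
contact_force: [0.2, 0.3, 0.0]
grip_width: 0.0488
grasp_force: 62.4
t 32.35 at [0.5412 0.0567 0.0474] yaw -3.062 grip 0.0488 | shift mm [ 0.5  0.1 27.9] turn 0.002
```

```bash
python3 -m pendant '[[0,0,16,0,40],[0,0,8,0,40],[0,0,3,0,40],[0,0,0,0,40],[0,0,0,0,40]]'
python3 -m pendant '[[0,0,0,0,66],[0,0,0,0,66],[0,0,0,0,66],[0,0,0,0,66],[0,0,-15,0,66],[0,0,-40,0,66],[0,0,-40,0,66],[0,0,0,0,66]]'
python3 -c "
from h import *
to([.4915,-.3017,.011],3.219)"
```

```text
time: 32.98
position: [0.5408, 0.0571, 0.0194]
ee_rot: [-0.001, -0.04, 0.999, 0.001]
contact_force: [-0.5, 0.8, -1.7]
grip_width: 0.0489
grasp_force: 62.4
time: 33.98
position: [0.5423, 0.057, 0.1181]
ee_rot: [0.002, -0.04, 0.999, 0.001]
contact_force: [-0.6, -0.0, -0.7]
grip_width: 0.0659
grasp_force: 0.0
t 33.98 at [0.5423 0.057  0.1181] yaw -3.062 grip 0.0659 | shift mm [  79.7 -353.7  106.4] turn 0.002
```

Next is blue.

```bash
python3 -m pendant '[[6,-27,0,0,66],[12,-52,0,0,66],[12,-54,0,0,66],[12,-54,0,0,66],[12,-54,0,0,66],[12,-54,0,0,66],[9,-38,0,0,66],[5,-21,0,0,66],[0,0,25,0,66],[0,0,30,0,66],[0,0,0,0,66],[0,0,0,0,66]]'
python3 -c "
from h import *
to([.4915,-.3017,.011],3.219)"
```

```text
time: 35.48
position: [0.4897, -0.3021, 0.0599]
ee_rot: [-0.001, -0.04, 0.999, 0.0]
contact_force: [-0.2, 0.2, 0.7]
grip_width: 0.0657
grasp_force: 0.0
t 35.48 at [ 0.4897 -0.3021  0.0599] yaw -3.061 grip 0.0657 | shift mm [-1.9  0.2 48.9] turn 0.003
```

```bash
python3 -m pendant '[[-2,0,25,0,66],[0,0,17,0,66],[0,0,6,0,66],[0,0,0,0,66],[0,0,0,0,40],[0,0,0,0,40],[0,0,0,0,40],[0,0,0,0,40]]'
python3 -c "
from h import *
to([.548,-.0292,.1],3.219)"
```

```text
time: 36.48
position: [0.4916, -0.3024, 0.0119]
ee_rot: [-0.0, -0.04, 0.999, 0.0]
contact_force: [-0.6, 0.4, 6.1]
grip_width: 0.0486
grasp_force: 61.9
t 36.48 at [ 0.4916 -0.3024  0.0119] yaw -3.062 grip 0.0486 | shift mm [-78.  267.8 -88.1] turn 0.002
```

```bash
python3 -m pendant '[[0,0,-15,0,40],[0,0,-40,0,40],[0,0,-35,0,40],[-8,27,0,0,40],[-15,52,0,0,40],[-15,52,0,0,40],[-15,52,0,0,40],[-13,48,0,0,40],[-8,24,0,0,40],[-4,13,0,0,40],[0,0,30,0,40],[0,0,25,0,40]]'
python3 -m pendant '[[0,0,0,0,40],[0,0,0,0,40]]'
python3 -c "
from h import *
to([.548,-.0292,.0195],3.219)"
```

```text
time: 37.98
position: [0.5475, -0.0291, 0.0457]
ee_rot: [-0.001, -0.04, 0.999, 0.001]
contact_force: [0.6, 0.4, -1.8]
grip_width: 0.0488
grasp_force: 62.4
time: 38.22
position: [0.548, -0.0291, 0.0472]
ee_rot: [-0.0, -0.04, 0.999, 0.001]
contact_force: [0.3, 0.2, -1.3]
grip_width: 0.0482
grasp_force: 62.4
t 38.23 at [ 0.548  -0.0291  0.0472] yaw -3.062 grip 0.0482 | shift mm [ 0.  -0.1 27.7] turn 0.002
```

```bash
python3 -m pendant '[[0,0,16,0,40],[0,0,8,0,40],[0,0,3,0,40],[0,0,0,0,40],[0,0,0,0,40]]'
python3 -m pendant '[[0,0,0,0,66],[0,0,0,0,66],[0,0,0,0,66],[0,0,0,0,66],[0,0,-15,0,66],[0,0,-40,0,66],[0,0,-40,0,66],[0,0,0,0,66]]'
python3 -c "
from h import *
to([.5685,-.3105,.011],3.219)"
```

```text
time: 38.85
position: [0.5476, -0.0287, 0.0193]
ee_rot: [-0.001, -0.04, 0.999, 0.001]
contact_force: [0.7, -0.1, -0.7]
grip_width: 0.0485
grasp_force: 62.4
time: 39.85
position: [0.5492, -0.0289, 0.1181]
ee_rot: [0.002, -0.04, 0.999, 0.0]
contact_force: [0.5, -0.9, -0.3]
grip_width: 0.0662
grasp_force: 0.0
t 39.85 at [ 0.5492 -0.0289  0.1181] yaw -3.062 grip 0.0662 | shift mm [   3.7 -282.2  107. ] turn 0.002
```

```bash
python3 -m pendant '[[0,-27,0,0,66],[0,-52,0,0,66],[0,-54,0,0,66],[1,-54,0,0,66],[1,-50,0,0,66],[0,-29,0,0,66],[0,-15,0,0,66],[0,0,25,0,66],[0,0,30,0,66],[0,0,0,0,66],[0,0,0,0,66]]'
python3 -c "
from h import *
to([.5685,-.3105,.011],3.219)"
```

```text
time: 41.22
position: [0.5685, -0.3088, 0.0599]
ee_rot: [-0.001, -0.04, 0.999, 0.0]
contact_force: [0.0, -0.2, 0.6]
grip_width: 0.0661
grasp_force: 0.0
t 41.23 at [ 0.5685 -0.3088  0.0599] yaw -3.061 grip 0.0661 | shift mm [ 0.1 -1.8 48.9] turn 0.003
```

```bash
python3 -m pendant '[[0,-2,25,0,66],[0,0,17,0,66],[0,0,6,0,66],[0,0,0,0,66],[0,0,0,0,40],[0,0,0,0,40],[0,0,0,0,40],[0,0,0,0,40]]'
python3 -c "
from h import *
to([.5548,-.1146,.1],3.219)"
```

```text
time: 42.22
position: [0.5686, -0.3112, 0.0119]
ee_rot: [-0.0, -0.04, 0.999, 0.0]
contact_force: [-0.8, -0.1, 6.3]
grip_width: 0.0485
grasp_force: 62.0
t 42.23 at [ 0.5686 -0.3112  0.0119] yaw -3.062 grip 0.0485 | shift mm [ -1.9 197.1 -88.1] turn 0.002
```

```bash
python3 -m pendant '[[0,0,-15,0,40],[0,0,-40,0,40],[0,0,-35,0,40],[0,25,0,0,40],[-1,50,0,0,40],[-1,52,0,0,40],[0,40,0,0,40],[0,20,0,0,40],[0,10,0,0,40],[0,0,30,0,40],[0,0,25,0,40],[0,0,0,0,40]]'
python3 -m pendant '[[0,0,0,0,40],[0,0,0,0,40]]'
python3 -c "
from h import *
to([.5548,-.1146,.0195],3.219)"
```

```text
time: 43.72
position: [0.5535, -0.115, 0.0445]
ee_rot: [-0.003, -0.039, 0.999, 0.001]
contact_force: [-0.5, 0.1, -0.3]
grip_width: 0.0488
grasp_force: 62.2
time: 43.98
position: [0.5549, -0.1148, 0.0471]
ee_rot: [-0.0, -0.04, 0.999, 0.0]
contact_force: [-0.2, -0.6, -0.6]
grip_width: 0.0486
grasp_force: 62.2
t 43.98 at [ 0.5549 -0.1148  0.0471] yaw -3.062 grip 0.0486 | shift mm [ 0.1  0.2 27.6] turn 0.002
```

Place it, retreat clear towards the robot, then check.

```bash
python3 -m pendant '[[0,0,16,0,40],[0,0,8,0,40],[0,0,3,0,40],[0,0,0,0,40],[0,0,0,0,40]]'
python3 -m pendant '[[0,0,0,0,66],[0,0,0,0,66],[0,0,0,0,66],[0,0,0,0,66],[0,0,-15,0,66],[0,0,-40,0,66],[0,0,-40,0,66],[0,-30,-30,0,66],[0,-50,0,0,66],[0,-50,0,0,66],[0,-30,0,0,66],[0,0,0,0,66]]'
python3 - <<'E'
from h import *
import pickle
s=save('top','top2.png');pickle.dump(s,open('top2.pkl','wb'))
cv2.imwrite('pics/c5.png',cv2.resize(s['img'][150:285,170:375,::-1],None,fx=3.9,fy=3.9,interpolation=cv2.INTER_CUBIC))
E
```

```text
time: 44.6
position: [0.5545, -0.1144, 0.0191]
ee_rot: [-0.001, -0.04, 0.999, 0.001]
contact_force: [0.3, 0.1, -0.7]
grip_width: 0.0486
grasp_force: 62.3
time: 46.1
position: [0.567, -0.2758, 0.1444]
ee_rot: [-0.001, -0.039, 0.999, 0.0]
contact_force: [-0.5, -0.1, -0.1]
grip_width: 0.0659
grasp_force: 0.0
```

View pics/c5.png

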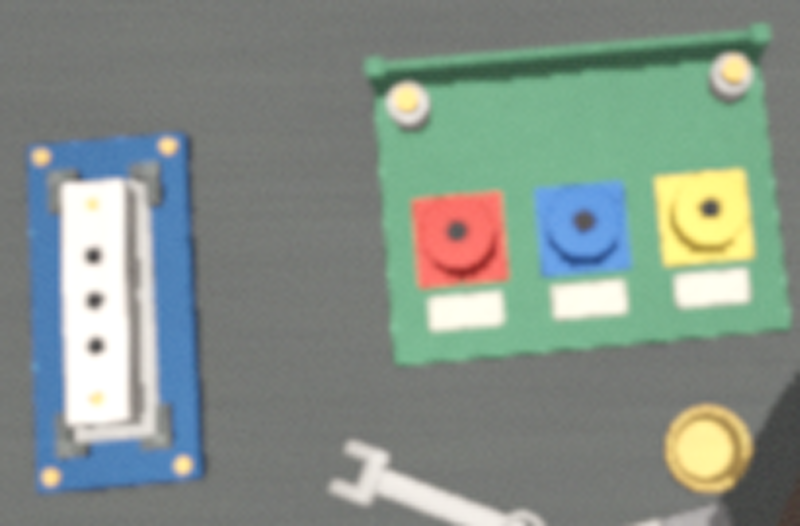

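All moulds are upright and centred on their own pads: the dots are at (457,231), (583,220) and (710,208). The bar lies in the pocket with its centre at (95,300). Handing in.

```bash
python3 -c "
from rig import env
print(env.job_done())"
```

```text
the job is handed in; nothing more can be done
None
```

The job is handed in after about 46 s of robot time: the bar mould lies in the bed's pocket about 1.5 mm off centre, and each round mould stands near the middle of its own pad, all released. The judge's verdict was not shown.

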